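# Reset the tripped bag-sealer cutout with the guarded reset key

## Robot

A 6-joint arm with a two-finger parallel gripper is mounted at the origin on the work surface; the furniture and walls round the work are solid. World frame = base frame: x ahead of the robot, y to its left, z up, the work surface at z = 0. Lengths are in mm, angles in rad, forces in N, time in s.
With the tool pointing down it reaches from about 300 to 775 mm from the base axis. Payload 14.6 kg.
Tool frame: the origin (TCP) lies on the centre line of the jaws, within the pads' length; the fingertips stand 8 mm ahead of it and the grasp point (between the pads) lies 11 mm behind it; z points along the fingers, y is the line along which they close (so a half turn about z gives the same grasp; the last joint's range is limited). The gripper opens to 94 mm and grips with 3 to 60 N. Pads are 16 mm wide; open, the fingers measure 119 mm over their backs; the gripper's body (75 mm by 177 mm) begins 78 mm behind the grasp point.
Start: joints at [-1.349, 0.3, 1.521, -0, 1.321, -0.067], TCP at [156.634, -527.214, 213.446] pointing down, gripper open.
Joint ranges: [-3.03, 3.03], [-0.79, 2.21], [0.23, 2.52], [-1.04, 4.18], [0, 3.07], [-2.55, 2.55]. Speed limits (rad/s): [2.22, 2.22, 2.57, 3.14, 3.14, 3.14].

## Interface

Orientations are given as [roll, pitch, yaw] about the fixed x, y, z axes, in that order (R = Rz(yaw) Ry(pitch) Rx(roll)).
In Python, from cell import manip gives the robot as it stands.
- The arm moves only by the tool jog_arm, never from a script. Its argument "rows" is one flat list of numbers, 7 for each row, row after row: the shift along the world's x, y, z in cm, then the turn, a rotation vector about the world's x, y, z in rad, then the closure, from 0 (fully open) to 1 (shut). In form: [dx, dy, dz, rx, ry, rz, fingers, dx, dy, dz, rx, ry, rz, fingers, ...]. A call has 1 to 20 rows; each row shifts and turns the commanded pose from where the row before left it; what a row does not reach is not made up. A row lasts 1/12 s, in which the tool goes at most 41.7 mm and 7.16 degrees, less where a joint would pass 70% of its speed; a pose out of reach is approached as far as the arm can. A call with a gripper value outside its range is refused whole. The fingers move at their own pace and stop on an object; "newtons" is the grip in N (left out, the last holds). Time passes only in rows, so rows that do not move let the fingers close. It gives the time, the measured TCP pose, the force, the opening and the grip force at its end, in the units of the state.
- manip.read_state(): the state, without advancing time (a new reading comes with each control period).
- manip.camera(name): name is "scene" or "top" or "wrist"; returns (picture, depth): 384x512x3 uint8, blue, green, red; 384x512 float32, mm along the optical axis (not along the pixel's ray), 0 where there is no reading.
- manip.camera_model(name): a dict with "K" (3x3 intrinsics, pixels), "k1" (the pictures are not rectified: a ray, as slopes to the right and down, at radius r is drawn at 1 + k1 r^2 times it, then the intrinsics apply), "R" (3x3) and "t" (3): a world point X has camera coordinates R X + t. Camera axes: x right, y down, z forward; pixel columns grow to the right and rows downward; lengths in mm; the calibration is good to about 2 mm. A picture is of the moment at which its call begins: read the wrist's pose just before it. camera_model takes no time and is no camera call; for the wrist camera it gives the pose at the moment of the call.
- manip.sign_off(): hands the job in; it is judged then, once.
The state is a dict: "clock": time; "joints": joint angles; "qd": joint speeds; "effort": joint torques, N m; "eef_pos": TCP position; "eef_rot": TCP orientation; "wrist_force": force on the tool from outside, world axes, zero at the start; "moment": the same for the moment, N m; "finger_gap": finger opening in mm; "finger_force": force on a finger pad.
Only numpy, scipy, OpenCV 4.12 (cv2) and the standard library are available. Lean on these libraries where they do the work, as an engineer would, in place of code of your own. Each camera call takes 0.05 s, during which the arm holds its last target. There are 200 camera calls.

## Task

The bag sealer's cutout has tripped: draw the flat reset key out from under the low riser by its blade, stand it on its long edge on the open worktable, let go, and take it again by the handle. With its pin push the small recessed button between the guard fins of the cutout box fully in for about half a second, keeping the gripper fingers off the box. Then stand the key on edge in the free slot of the rack (the one with the rubber pad), down on the pad, pin end away from you and about half the handle sticking out of the rack's near end, without disturbing the cups, the pot, the spray bottle or the boards in the rack.

Things in the scene. Friction and masses are not known exactly. Their poses are not given: they have to be found in the camera images.
- reset_key: reset key, 120 g, 175 mm long, stands on its long edge. Origin: underside, centre plane, where handle meets blade; x along it to the pin, y across, z up. Grey handle x -90 to 0 mm, 14 thick, 40 high; aluminium blade x 0 to 55, 10 thick, 28 high; steel pin. Mass centre near x = -8. Starts on the table, handle and about the first 15 mm of blade under the riser, the rest out of the riser's +x end
- key_tip (a point): the end of the key's round pin, at (85, 0, 14) mm in the key's frame; the pin is 6 mm in diameter and runs from x = 55 to 85 mm
- riser: low wooden riser shelf, fixed. Origin on the table under its centre, z up; deck 115 mm (x) by 130 mm (y), underside 50 and top 58 mm above the table; walls 10 mm thick along x at y = +-60 mm; open at both x ends. The key projects from its +x end (deck edge at x = 57.5 mm). A cup stands on it
- cutout_box: grey box, fixed: 80 mm deep (x), 110 wide (y), 80 high. Origin on the table under its centre; front wall at x = -40 mm faces -x (to the robot). Two upright dark steel guard fins, 7 mm thick, 62 high, run from it to x = -100; the gap between them (y = -13 to 13 mm), open in front and on top, is too narrow for fingers; the button's recess is between them
- recess_mouth (a point): the centre of the mouth of the button's recess, in the front wall of the cutout box at (-40, 0, 36) mm in its frame. The recess is 16 mm square and goes in along the box's +x; the face of the white button (12 mm in diameter) lies 8 mm behind the mouth
- reset_button (a joint): travel of the recessed button: 0 m out, 0.006 m fully in along the box's +x. A spring pushes it out with 1.6 N at 0 to 4 N at the end
- rack: slotted steel rack, fixed: 130 mm long (x), 110 wide (y). Origin on the table under its centre; x along its slots, away from the robot; z up. Floor 5 mm above the table; five walls 6 mm thick, tops 40 mm above the table, form four slots 20 mm wide centred at y = -39, -13, 13, 39 mm, open at both ends and on top
- slot_pad: black rubber pad 125 x 18 x 3 mm, fixed on the floor of the free slot, the key's slot. Origin under its centre, 5 mm above the table, at mid-slot; x along the slot away from the robot. Its top is 8 mm above the table. The key's origin belongs at about x = -20 mm here, so that 45 mm of handle stick out of the rack's near end
- board_1: a small wooden board 110 x 16 x 45 mm, loose, standing on edge in one of the rack's other slots, its top 50 mm above the table; origin under its centre. Bystander
- board_2: a small wooden board 110 x 16 x 45 mm, loose, standing on edge in one of the rack's other slots, its top 50 mm above the table; origin under its centre. Bystander
- board_3: a small wooden board 110 x 16 x 45 mm, loose, standing on edge in one of the rack's other slots, its top 50 mm above the table; origin under its centre. Bystander
- blue_cup: a fluted blue baking cup, 40 mm across, 35 mm high, loose, on the table beside the guard fins; origin under its centre. Bystander
- hex_cup: a cream six-sided cup, 44 mm across, 34 mm high, loose, on the table beside the guard fins, on the other side from the blue cup; origin under its centre. Bystander
- spray_bottle: a spray bottle, 39 x 75 mm and 203 mm high, loose, left of the cutout box; origin under its centre. Bystander
- wicker_pot: a round brown wicker pot, 98 mm across, 112 mm high, loose, on the table between the guard fins and the rack; origin under its centre. Bystander
- riser_cup: a cream six-sided cup, 44 mm across, 34 mm high, loose, on the riser's deck (its top about 92 mm above the table); origin under its centre. Bystander

How it is judged (in metres and radians):
On the way, in this order (a step that is already met when the one before it is completed fails the run):
1. the key, drawn out at least 11 cm, stands by itself on its long edge on the table, let go and at rest (distance of reset_key from where it was at the start of the episode above 0.11 m and height (world z) of reset_key below 0.004 m and angle between reset_key's own z axis and vertical below 0.1 rad and contact force between the fingers and reset_key below 0.1 N and linear speed of reset_key below 0.02 m/s), for 0.2 s.
2. the recessed button is held fully in (over 5 mm of its 6 mm travel) by the key for 0.3 s (value of joint reset_button above 0.005 m and contact force between reset_key and cutout_box above 0.5 N), for 0.3 s.
At the end, for the whole second after the job is handed in: Key released, at rest on the slot pad (underside within 3 mm of its top), within 8 mm of the slot's middle, 0.2 rad of upright, 0.1 rad along the slot; pin away from the robot; its origin 45 mm nearer to 10 mm farther than the pad's centre. Button out again (under 1 mm in) (y of reset_key in the frame of slot_pad between -0.008 and 0.008 m and x of reset_key in the frame of slot_pad between -0.045 and 0.01 m and z of reset_key in the frame of slot_pad below 0.006 m and x of key_tip in the frame of slot_pad above 0.03 m and angle between reset_key's own z axis and vertical below 0.2 rad and angle between the x axis of reset_key and the x axis of slot_pad, either way round below 0.1 rad and linear speed of reset_key below 0.02 m/s and contact force between the fingers and reset_key below 0.1 N and value of joint reset_button below 0.001 m); the robot touches nothing.
It fails at once if the gripper fingers touch the cutout box (contact force between the fingers and cutout_box above 0.5 N).
It fails at once if a cup, the pot or the spray bottle is moved more than 15 mm or tipped (distance of any of blue_cup, hex_cup, spray_bottle, riser_cup, wicker_pot from where it was at the start of the episode above 0.015 m or angle between any of blue_cup, hex_cup, spray_bottle, riser_cup, wicker_pot's own z axis and vertical above 0.3 rad).
It fails at once if a board in the rack is moved more than 15 mm or tipped (distance of any of board_1, board_2, board_3 from where it was at the start of the episode above 0.015 m or angle between any of board_1, board_2, board_3's own z axis and vertical above 0.3 rad).
It also fails if it takes over 69 s, if anything falls off the work surface, if the arm or the gripper's body presses on something with over 40 N, if the wrist force passes 120 N, or if a joint passes its speed limit or range.

## Working session

There is one attempt and no reset: what is moved stays moved. The work goes in short steps, Python scripts to look and compute and a tool call to move; the robot and the scene stay as the last step left them, time stands still between calls to the robot, and variables do not carry over. Pictures are saved under pics/ and viewed, at most 10 in all, crops included, and the job is handed in when it is done.

Besides the shell and the picture viewer there is one more tool, called as a command line: name --argument value ..., lists and objects as JSON in quotes. jog_arm: Moves the arm, as the interface text tells. Its arguments: {"type":"object","properties":{"rows":{"type":"array"},"newtons":{"type":"number"}},"required":["rows"]}

```bash
ls; mkdir -p pics; cat > h.py <<'E'
import numpy as np, cv2
from cell import manip
def grab(n):
    m=manip.camera_model(n); im,d=manip.camera(n)
    return np.array(im),np.array(d),{k:np.array(v) for k,v in m.items()}
def und(m,uv):
    uv=np.atleast_2d(np.float64(uv)); K=m['K']
    p=np.c_[(uv[:,0]-K[0,2])/K[0,0],(uv[:,1]-K[1,2])/K[1,1]]; q=p.copy()
    for _ in range(10): q=p/(1+m['k1']*(q**2).sum(1,keepdims=True))
    return q
def plane(m,uv,z):
    d=np.c_[und(m,uv),np.ones(len(np.atleast_2d(uv)))]@m['R']; c=-m['R'].T@m['t']
    return c+d*((z-c[2])/d[:,2])[:,None]
def cloud(m,d):
    v,u=np.mgrid[:d.shape[0],:d.shape[1]]; uv=np.c_[u.ravel(),v.ravel()]
    q=np.c_[und(m,uv),np.ones(len(uv))]*d.ravel()[:,None]
    return ((q-m['t'])@m['R']).reshape(d.shape+(3,))
def proj(m,X):
    c=np.atleast_2d(X)@m['R'].T+m['t']; p=c[:,:2]/c[:,2:]; p=p*(1+m['k1']*(p**2).sum(1,keepdims=True))
    return p@m['K'][:2,:2].T+m['K'][:2,2]
E
python3 - <<'E'
from h import *
import pickle
for n in ('scene','top'):
    a=grab(n); pickle.dump(a,open(n+'.pkl','wb')); cv2.imwrite(f'pics/{n}0.png',cv2.resize(a[0],(800,600)))
    print(n,a[2]['R'].round(3).tolist(),(-a[2]['R'].T@a[2]['t']).round(0),a[2]['K'][0,0])
print(manip.read_state())
E
```

```text
pics
scene [[-0.444, -0.896, -0.017], [-0.444, 0.237, -0.864], [0.778, -0.376, -0.503]] [-394.  500.  722.] 439.9717569855628
top [[0.029, -0.999, 0.022], [-0.994, -0.031, -0.108], [0.108, -0.019, -0.994]] [ 474.   47. 1197.] 372.5383493364195
{'clock': 0.1, 'joints': array([-1.34860799e+00,  3.00388009e-01,  1.52151173e+00,  2.08595227e-05,
        1.32069969e+00, -6.65921830e-02]), 'qd': array([-0.00279157,  0.00059306, -0.00044235,  0.00011658, -0.00035173,
       -0.00138445]), 'effort': array([ 3.32230527e-03, -5.32639790e+01, -3.53281832e+01,  7.09921564e-02,
        2.34986236e-02, -7.03351498e-05]), 'eef_pos': array([ 156.58779801, -527.00446896,  212.96124266]), 'eef_rot': array([-3.14058946e+00, -8.71542029e-05,  2.88775306e-01]), 'wrist_force': array([-0.06058106, -0.24668827,  0.26710272]), 'moment': array([-0.01307784, -0.06291758,  0.00523073]), 'finger_force': 0.0, 'finger_gap': 93.63514383880457}
```

View pics/top0.png

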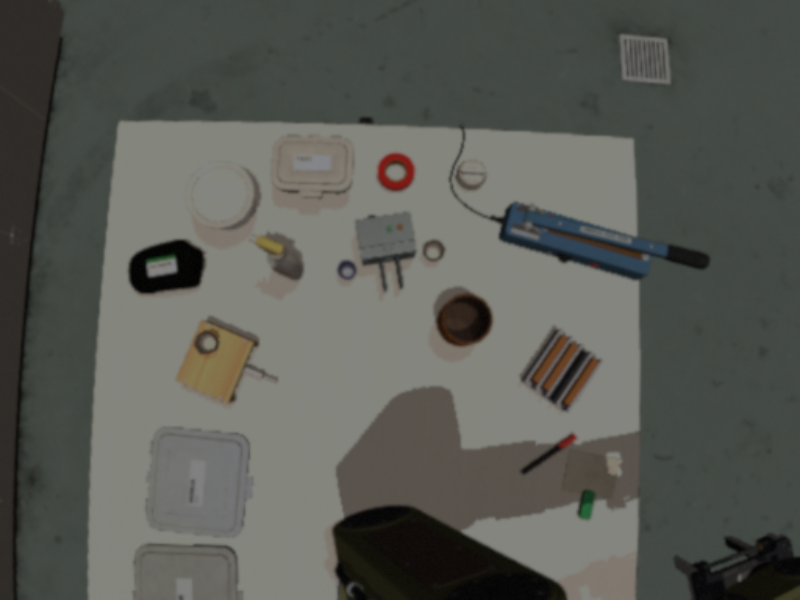

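View pics/scene0.png

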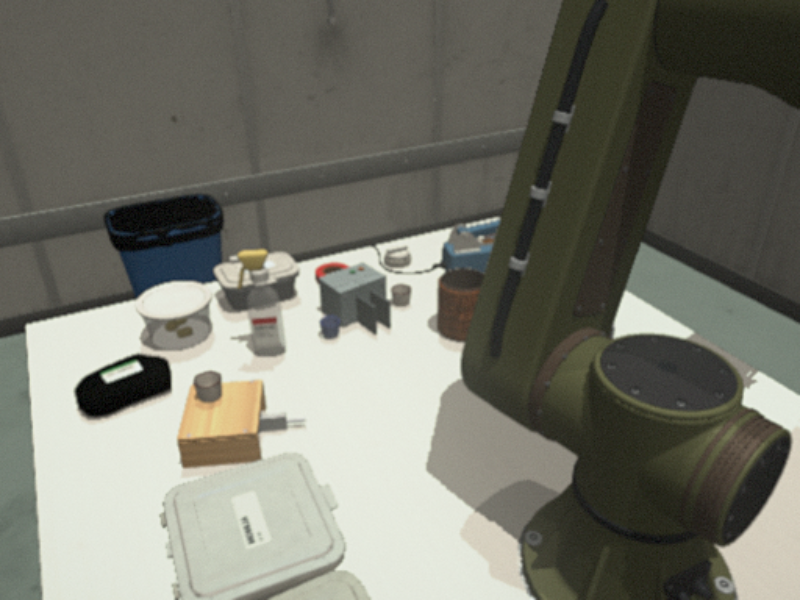

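The top view shows the riser at about (218,360) with the key's blade and pin running to (277,379). The box is at (386,238) with its fins at (392,275), the pot at (464,318), and the rack at (562,370), whose black free slot is third from the left. The scene view shows the key standing on edge out of the riser at (265–305,420).

```bash
python3 - <<'E'
from h import *
import pickle
im,d,m=pickle.load(open('top.pkl','rb'))
s=.64
def P(n,uv,z): print(n,plane(m,np.array(uv)*s,z).round(0).tolist())
P('key root,tip',[(248,366),(277,379)],20)
P('riser corners',[(203,319),(258,341),(232,402),(178,380)],58)
P('riser cup',[(207,341)],92)
P('box top corners',[(356,218),(411,212),(415,256),(362,263)],80)
P('fin ends',[(385,290),(402,287)],62)
P('rack corners',[(556,327),(601,358),(566,409),(521,378)],45)
P('pot',[(464,318)],112);P('blue',[(347,269)],35);P('hex',[(433,250)],34);P('spray base/top',[(290,263)],60);P('spraytop',[(268,245)],200)
w={k:np.array(v) for k,v in manip.camera_model('wrist').items()}
print(w['R'].round(3),-w['R'].T@w['t'],w['K'],w['k1'])
E
```

```text
key root,tip [[461.0, 317.0, 20.0], [437.0, 257.0, 20.0]]
riser corners [[550.0, 403.0, 58.0], [511.0, 291.0, 58.0], [390.0, 337.0, 58.0], [429.0, 447.0, 58.0]]
riser cup [[506.0, 382.0, 92.0]]
box top corners [[757.0, 107.0, 80.0], [773.0, -0.0, 80.0], [685.0, -11.0, 80.0], [668.0, 92.0, 80.0]]
fin ends [[619.0, 46.0, 62.0], [626.0, 13.0, 62.0]]
rack corners [[557.0, -300.0, 45.0], [497.0, -394.0, 45.0], [394.0, -322.0, 45.0], [454.0, -230.0, 45.0]]
pot [[564.0, -104.0, 112.0]]
blue [[662.0, 124.0, 35.0]]
hex [[707.0, -49.0, 34.0]]
spray base/top [[667.0, 236.0, 60.0]]
spraytop [[674.0, 253.0, 200.0]]
[[ 0.286 -0.958 -0.001]
 [-0.931 -0.278  0.235]
 [-0.225 -0.066 -0.972]] [ 220.59129145 -509.73474192  384.46456317] [[333.49609194   0.         251.85673526]
 [  0.         333.49609194 199.12076272]
 [  0.           0.           1.        ]] -0.03625167131979695
```

jog_arm --rows '[1.28, 1.4, 0, 0, 0, 0.118, 0, 1.28, 1.4, 0, 0, 0, 0.118, 0, 1.28, 1.4, 0, 0, 0, 0.118, 0, 1.28, 1.4, 0, 0, 0, 0.118, 0, 1.28, 1.4, 0, 0, 0, 0.118, 0, 1.28, 1.4, 0, 0, 0, 0.118, 0, 1.28, 1.4, 0, 0, 0, 0.118, 0, 1.28, 1.4, 0, 0, 0, 0.118, 0, 1.28, 1.4, 0, 0, 0, 0.118, 0, 1.28, 1.4, 0, 0, 0, 0.118, 0, 1.28, 1.4, 0, 0, 0, 0.118, 0, 1.28, 1.4, 0, 0, 0, 0.118, 0, 1.28, 1.4, 0, 0, 0, 0.118, 0, 1.28, 1.4, 0, 0, 0, 0.118, 0, 1.28, 1.4, 0, 0, 0, 0.118, 0, 1.28, 1.4, 0, 0, 0, 0.118, 0, 1.28, 1.4, 0, 0, 0, 0.118, 0, 1.28, 1.4, 0, 0, 0, 0.118, 0, 1.28, 1.4, 0, 0, 0, 0.118, 0, 0, 0, 0, 0, 0, 0, 0]'

```text
clock: 1.77
eef_pos: [401.1, -259.4, 213.2]
eef_rot: [3.141, -0.0, 2.539]
wrist_force: [-0.0, -0.2, -0.5]
finger_gap: 94.0
finger_force: 0.0
```

```bash
python3 - <<'E'
from h import *
import pickle
a=grab('wrist'); pickle.dump(a,open('w_rack.pkl','wb')); cv2.imwrite('pics/w_rack.png',cv2.resize(a[0],(800,600)))
E
```

```text
(no output)
```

View pics/w_rack.png

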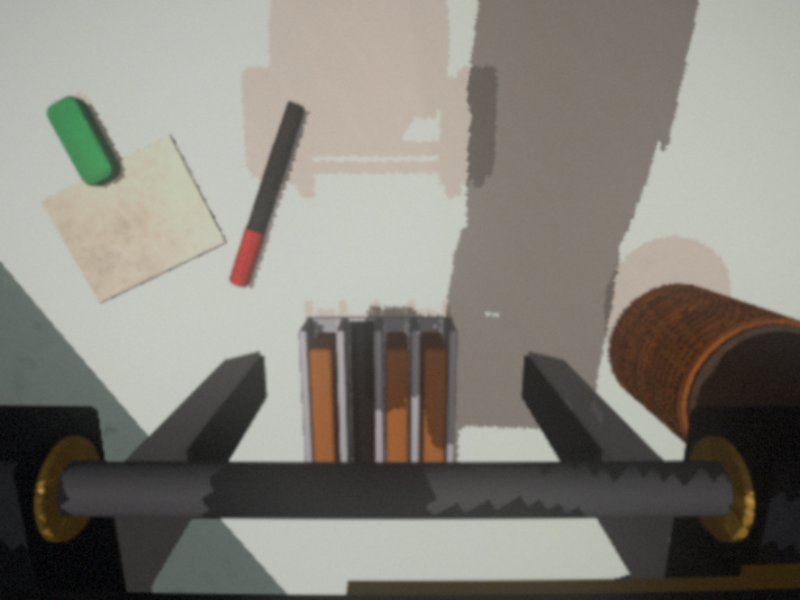

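The wrist view shows the rack's near end at row ~320, with walls between columns 303 and 455. The free black slot is at column ~361 and boards are at ~322, 397 and 433. The gripper hides the far part, so I'll shift forward for a second view.

jog_arm --rows '[2.25, -1.55, 0, 0, 0, 0, 0, 2.25, -1.55, 0, 0, 0, 0, 0, 2.25, -1.55, 0, 0, 0, 0, 0, 2.25, -1.55, 0, 0, 0, 0, 0, 0, 0, 0, 0, 0, 0, 0]'

```text
clock: 2.23
eef_pos: [491.2, -325.7, 212.1]
eef_rot: [-3.141, -0.001, 2.526]
wrist_force: [-1.3, 0.5, -1.1]
finger_gap: 93.6
finger_force: 0.0
```

```bash
python3 - <<'E'
from h import *
import pickle
a=grab('wrist'); pickle.dump(a,open('w_rack2.pkl','wb'))
im=a[0][20:250,150:340]; cv2.imwrite('pics/w_rack2.png',cv2.resize(im,None,fx=2.5,fy=2.5,interpolation=cv2.INTER_CUBIC))
E
```

```text
(no output)
```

View pics/w_rack2.png

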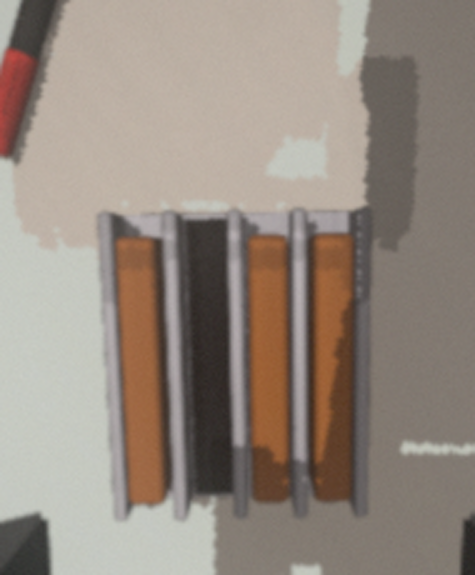

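Crop: the wall tops' near ends lie at x≈105,170,234,298,363 (row 212) and the far ends at 121,181,241,300,361 (row 516). The free slot is the second from the left in the image.

```bash
cat >> h.py <<'E'
def tri(ms,uvs):
    A=[];b=[]
    for m,uv in zip(ms,uvs):
        d=np.r_[und(m,uv)[0],1]@m['R']; d/=np.linalg.norm(d); c=-m['R'].T@m['t']; Q=np.eye(3)-np.outer(d,d); A.append(Q); b.append(Q@c)
    return np.linalg.solve(sum(A),sum(b))
E
python3 - <<'E'
from h import *
import pickle
m2=pickle.load(open('w_rack2.pkl','rb'))[2]; m1=pickle.load(open('w_rack.pkl','rb'))[2]
n=np.array([(x,212) for x in (105,170,234,298,363)])/2.5+[150,20]
f=np.array([(x,516) for x in (121,181,241,300,361)])/2.5+[150,20]
n1=np.array([(x,320) for x in (307,345,381,416,452)])*.64
for a,b in zip(n,n1): print('tri',tri([m2,m1],[a,b]).round(1))
N=plane(m2,n,40);F=plane(m2,f,40); print(N.round(1),F.round(1))
print('width',np.linalg.norm(N[0]-N[4]),np.linalg.norm(F[0]-F[4]),'len',np.linalg.norm(N-F,axis=1))
v=(F-N).mean(0); v/=np.linalg.norm(v); w=N[0]-N[4]; print('yaw',np.arctan2(v[1],v[0]),np.arctan2(w[1],w[0])-np.pi/2, np.arctan2((F[0]-F[4])[1],(F[0]-F[4])[0])-np.pi/2)
print('slot mid by walls',((N+F)[1:3].mean(0)/2), 'rack ctr',((N+F).mean(0)/2))
st=manip.read_state(); print(st['eef_pos'],st['eef_rot'])
E
```

```text
tri [ 386.6 -331.1   14.6]
tri [ 402.6 -308.4   13.1]
tri [ 418.2 -286.4   11.5]
tri [ 433.6 -264.4   10.3]
tri [ 449.4 -241.9    9.4]
[[ 389.1 -329.4   40. ]
 [ 404.1 -308.2   40. ]
 [ 418.9 -287.4   40. ]
 [ 433.5 -266.6   40. ]
 [ 448.4 -245.4   40. ]] [[ 493.9 -401.1   40. ]
 [ 508.9 -379.9   40. ]
 [ 523.8 -358.7   40. ]
 [ 538.6 -337.8   40. ]
 [ 553.8 -316.2   40. ]]
width 102.77910675346261 103.87379455144216 len [127.00884961 126.90949528 126.86953327 126.87342619 126.93908309]
yaw -0.5968379483880697 -3.7565534838496006 -3.755683320800181
slot mid by walls [ 463.93796405 -333.55315392   40.        ] rack ctr [ 471.31311472 -323.08347395   40.        ]
[ 489.85430771 -324.67405233  212.12032879] [-3.14147242e+00 -1.75525433e-03  2.52673905e+00]
```

jog_arm --rows '[2.0, 3.5, 0, 0, 0, 0.076, 0, 2.0, 3.5, 0, 0, 0, 0.076, 0, 2.0, 3.5, 0, 0, 0, 0.076, 0, 2.0, 3.5, 0, 0, 0, 0.076, 0, 2.0, 3.5, 0, 0, 0, 0.076, 0, 2.0, 3.5, 0, 0, 0, 0.076, 0, 2.0, 3.5, 0, 0, 0, 0.076, 0, 2.0, 3.5, 0, 0, 0, 0.076, 0, 2.0, 3.5, 0, 0, 0, 0.076, 0, 2.0, 3.5, 0, 0, 0, 0.076, 0, 0, 0, 0, 0, 0, 0, 0, 0, 0, 0, 0, 0, 0, 0, 0, 0, 0, 0, 0, 0, 0]'

```text
clock: 3.37
eef_pos: [689.2, 25.7, 213.4]
eef_rot: [-3.141, -0.001, -2.995]
wrist_force: [-0.7, -1.1, 0.7]
finger_gap: 93.9
finger_force: 0.0
```

```bash
python3 - <<'E'
from h import *
import pickle
a=grab('wrist'); pickle.dump(a,open('w_box.pkl','wb'))
im=a[0][0:300,100:400]; cv2.imwrite('pics/w_box.png',cv2.resize(im,(600,600),interpolation=cv2.INTER_CUBIC))
E
```

```text
(no output)
```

View pics/w_box.png

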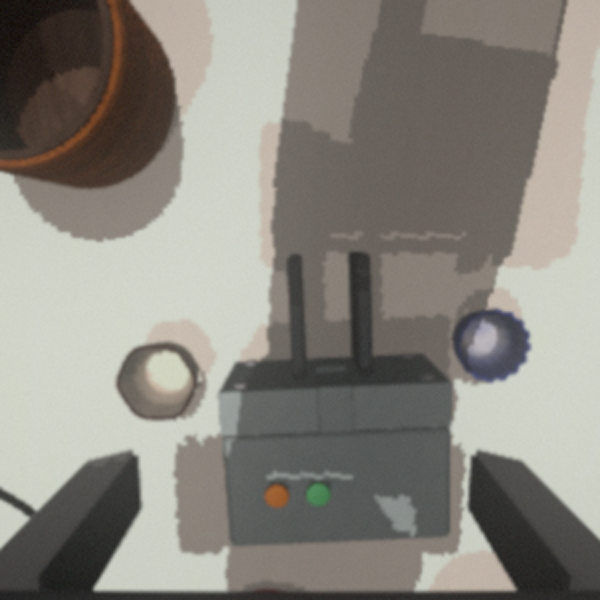

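The crop (×2, offset 100,0) shows the fins at columns ~289–301 and 349–370, with free ends at row ~255. The box top's front edge runs from (220,392) to (450,381) and its back edge from (233,545) to (450,536). The hex cup is at (160,380) and the blue cup at (492,345).

```bash
python3 - <<'E'
from h import *
import pickle
im,d,m=pickle.load(open('w_box.pkl','rb')); g=cv2.cvtColor(im,cv2.COLOR_BGR2GRAY)
for r in (132,140,150,160,170): print(r,g[r,238:258].tolist(),g[r,268:292].tolist())
print('col', g[120:140,247].tolist(), g[120:140,281].tolist())
s=np.array([(220,392),(450,381),(450,536),(233,545)])/2+[100,0]
B=plane(m,s,80).round(1); print(B, np.linalg.norm(B-np.roll(B,-1,0),axis=1))
e=B[1]-B[0]; f=B[2]-B[3]; g2=[B[3]-B[0],B[2]-B[1]]
print('yaws',np.arctan2(-e[0],e[1]),np.arctan2(-f[0],f[1]),[np.arctan2(v[1],v[0]) for v in g2])
fA=plane(m,np.array([(295,258),(299,350)])/2+[100,0],62); fB=plane(m,np.array([(362,256),(364,350)])/2+[100,0],62)
print(fA.round(1),fB.round(1))
C=cloud(m,d); print('depth z: box top',C[240,230],'fin',C[150,247],C[150,281],'table',C[60,300])
E
```

```text
132 [111, 109, 109, 107, 106, 87, 70, 67, 64, 65, 65, 62, 74, 91, 105, 107, 107, 107, 106, 106] [131, 131, 130, 132, 129, 120, 87, 59, 44, 45, 48, 51, 52, 53, 53, 54, 64, 86, 98, 100, 101, 101, 108, 119]
140 [135, 134, 137, 135, 129, 109, 83, 68, 63, 63, 61, 63, 64, 82, 98, 105, 105, 103, 105, 105] [129, 128, 130, 127, 130, 123, 95, 62, 50, 49, 47, 52, 54, 50, 55, 50, 56, 74, 94, 99, 103, 101, 105, 119]
150 [136, 134, 134, 134, 133, 127, 99, 72, 64, 64, 63, 63, 64, 72, 91, 101, 106, 105, 105, 104] [130, 129, 129, 133, 130, 123, 103, 72, 49, 48, 46, 55, 61, 60, 60, 61, 61, 71, 90, 98, 101, 102, 105, 118]
160 [123, 128, 132, 132, 131, 127, 107, 84, 67, 68, 69, 65, 62, 66, 91, 103, 106, 107, 105, 105] [118, 116, 114, 105, 105, 103, 91, 70, 50, 46, 48, 53, 55, 57, 59, 58, 57, 65, 86, 97, 101, 100, 102, 104]
170 [107, 107, 108, 106, 105, 105, 102, 81, 69, 66, 64, 65, 64, 65, 73, 90, 101, 101, 104, 100] [100, 100, 102, 100, 101, 99, 96, 73, 53, 44, 48, 49, 53, 59, 60, 59, 60, 62, 83, 97, 100, 100, 101, 99]
col [106, 108, 107, 105, 107, 105, 98, 75, 67, 62, 61, 63, 65, 64, 66, 64, 64, 66, 62, 65] [101, 103, 102, 100, 100, 92, 71, 55, 53, 52, 54, 50, 53, 52, 55, 59, 56, 58, 55, 51]
[[696.7 -14.7  80. ]
 [675.7  91.1  80. ]
 [752.8 106.8  80. ]
 [773.4   0.9  80. ]] [107.86398843  78.68227246 107.88498505  78.27036476]
yaws 0.19594101542112916 0.19212383991662 [np.float64(0.2006528773198868), np.float64(0.20088507709195758)]
[[631.1  11.1  62. ]
 [674.5  19.4  62. ]] [[625.5  42.4  62. ]
 [669.8  50.9  62. ]]
depth z: box top [737.13686836   9.66095454  80.65725348] fin [650.7138969   13.47574344  62.96189831] [645.85803051  45.70257671  63.53683776] table [ 5.51472586e+02  5.63245536e+01 -4.65083931e-01]
```

jog_arm --rows '[-2.0, 1.5, 0, 0, 0, -0.12, 0, -2.0, 1.5, 0, 0, 0, -0.12, 0, -2.0, 1.5, 0, 0, 0, -0.12, 0, -2.0, 1.5, 0, 0, 0, -0.12, 0, -2.0, 1.5, 0, 0, 0, -0.12, 0, -2.0, 1.5, 0, 0, 0, -0.12, 0, -2.0, 1.5, 0, 0, 0, -0.12, 0, -2.0, 1.5, 0, 0, 0, -0.12, 0, -2.0, 1.5, 0, 0, 0, -0.12, 0, -2.0, 1.5, 0, 0, 0, -0.12, 0, -2.0, 1.5, 0, 0, 0, -0.12, 0, -2.0, 1.5, 0, 0, 0, -0.12, 0, -2.0, 1.5, 0, 0, 0, -0.12, 0, 0, 1, 0, 0, 0, -0.12, 0, 0, 0, 0, 0, 0, -0.12, 0, 0, 0, 0, 0, 0, -0.12, 0, 0, 0, 0, 0, 0, -0.12, 0, 0, 0, 0, 0, 0, 0, 0, 0, 0, 0, 0, 0, 0, 0]'

```text
clock: 5.0
eef_pos: [429.9, 230.7, 213.7]
eef_rot: [3.141, -0.0, 1.252]
wrist_force: [0.1, 0.0, 0.2]
finger_gap: 94.0
finger_force: 0.0
```

```bash
python3 - <<'E'
from h import *
import pickle
a=grab('wrist'); pickle.dump(a,open('w_key.pkl','wb'))
im=a[0][0:300,100:400]; cv2.imwrite('pics/w_key.png',cv2.resize(im,(600,600),interpolation=cv2.INTER_CUBIC))
E
```

```text
(no output)
```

View pics/w_key.png

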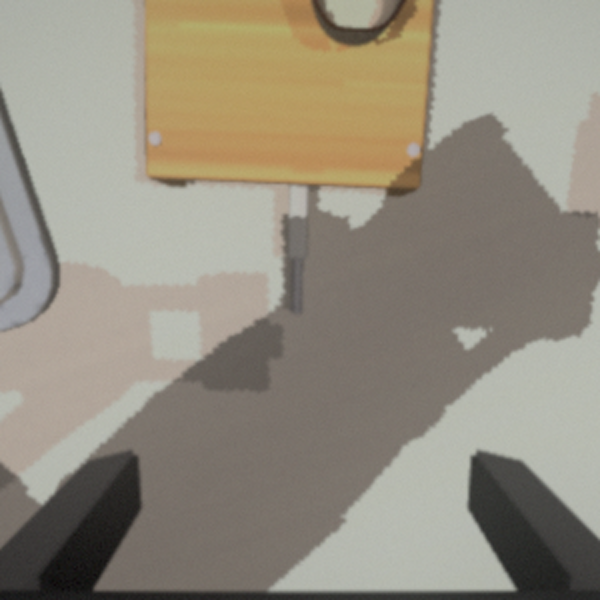

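The crop (×2, offset 100,0) shows the riser's front edge at row ~184. The blade spans columns 288–308 over rows 186–258, the pin tip is at (297,311), and the riser cup is well back at row <45.

```bash
python3 - <<'E'
from h import *
import pickle
im,d,m=pickle.load(open('w_key.pkl','rb')); C=cloud(m,d)
q=lambda *p: np.array(p)/2+[100,0]
bl=plane(m,q((299.5,192),(297.5,256)),28); pin=plane(m,q((296.5,262),(296,308)),17); ed=plane(m,q((150,178),(418,188)),58)
print('blade',bl.round(1),'pin',pin.round(1),'edge',ed.round(1))
t=plane(m,q((296,311)),14)[0]; print('tip',t)
for a,b in ((bl[0],bl[1]),(bl[0],t),(ed[0],ed[1])): print(np.arctan2((b-a)[1],(b-a)[0]))
print('depth blade',C[118,248],C[100,249],'pin',C[145,248],'deck',C[50,200])
sm=pickle.load(open('scene.pkl','rb'))[2]
print('two-view tip',tri([m,sm],[q((296,311))[0],np.array([305,423])*.64]))
ang=np.arctan2((t-bl[0])[1],(t-bl[0])[0]); u=np.array([np.cos(ang),np.sin(ang)])
print('origin',t[:2]-85*u,'grasp x=42',t[:2]-43*u, ang)
st=manip.read_state(); print(st['eef_pos'],st['eef_rot'])
E
```

```text
blade [[455.3 315.5  28. ]
 [444.1 285.1  28. ]] pin [[442.4 282.   17. ]
 [434.3 258.5  17. ]] edge [[390.1 341.7  58. ]
 [508.5 298.   58. ]]
tip [433.67295358 256.60114673  14.        ]
-1.9221990396439337
-1.9220879808906446
-0.3541123667823933
depth blade [446.58844513 295.0692681   27.92123237] [453.27800979 311.98807825  27.2824242 ] pin [437.47144404 267.89599491  18.59592557] deck [424.27941198 366.53191412  58.53969569]
two-view tip [433.57489424 257.37604125   3.61082856]
origin [462.92237716 336.41011377] grasp x=42 [448.4697208  296.97509476] -1.9220879808906446
[429.87621285 230.90912242 213.69738214] [ 3.14122302e+00 -3.04175135e-04  1.25320806e+00]
```

jog_arm --newtons 45 --rows '[0.93, 3.3, 0, 0, 0, -0.033, 0.3, 0.93, 3.3, 0, 0, 0, 0, 0.3, 0, 0, -3.5, 0, 0, 0, 0.3, 0, 0, -3.5, 0, 0, 0, 0.3, 0, 0, -3.5, 0, 0, 0, 0.3, 0, 0, -3.5, 0, 0, 0, 0.3, 0, 0, -3.0, 0, 0, 0, 0.3, 0, 0, -2.0, 0, 0, 0, 0.3, 0, 0, -1.15, 0, 0, 0, 0.3, 0, 0, 0, 0, 0, 0, 0.3, 0, 0, 0, 0, 0, 0, 0.3]'

```text
clock: 5.97
eef_pos: [448.8, 297.7, 12.6]
eef_rot: [3.141, -0.0, 1.219]
wrist_force: [1.0, 0.8, 0.2]
finger_gap: 66.0
finger_force: 0.0
```

jog_arm --rows '[0, 0, 0, 0, 0, 0, 1, 0, 0, 0, 0, 0, 0, 1, 0, 0, 0, 0, 0, 0, 1, 0, 0, 0, 0, 0, 0, 1, 0, 0, 0, 0, 0, 0, 1, 0, 0, 0, 0, 0, 0, 1, 0, 0, 0, 0, 0, 0, 1, 0, 0, 0, 0, 0, 0, 1, 0, 0, 0, 0, 0, 0, 1, 0, 0, 0, 0, 0, 0, 1]'

```text
clock: 6.8
eef_pos: [448.4, 297.8, 11.9]
eef_rot: [-3.142, 0.0, 1.218]
wrist_force: [0.8, -0.2, 1.3]
finger_gap: 9.5
finger_force: 45.0
```

jog_arm --rows '[0, 0, 0.1, 0, 0, 0, 1, -0.34, -0.94, 0, 0, 0, 0, 1, -0.69, -1.88, 0, 0, 0, 0, 1, -0.69, -1.88, 0, 0, 0, 0, 1, -0.69, -1.88, 0, 0, 0, 0, 1, -0.69, -1.88, 0, 0, 0, 0, 1, -0.69, -1.88, 0, 0, 0, 0, 1, -0.69, -1.88, 0, 0, 0, 0, 1, -0.69, -1.88, 0, 0, 0, 0, 1, -0.69, -1.88, 0, 0, 0, 0, 1, 0, 0, 0.5, 0, 0, 0, 1, 0, 0, 0.5, 0, 0, 0, 1, 0, 0, 0, 0, 0, 0, 1]'

```text
clock: 7.88
eef_pos: [390.5, 138.2, 24.0]
eef_rot: [3.14, -0.001, 1.217]
wrist_force: [-0.1, 0.6, -1.4]
finger_gap: 9.5
finger_force: 45.0
```

jog_arm --rows '[0.43, -0.44, 0, 0, 0, 0.1176, 1, 0.43, -0.44, 0, 0, 0, 0.1176, 1, 0.43, -0.44, 0, 0, 0, 0.1176, 1, 0.43, -0.44, 0, 0, 0, 0.1176, 1, 0.43, -0.44, 0, 0, 0, 0.1176, 1, 0.43, -0.44, 0, 0, 0, 0.1176, 1, 0.43, -0.44, 0, 0, 0, 0.1176, 1, 0.43, -0.44, 0, 0, 0, 0.1176, 1, 0.43, -0.44, 0, 0, 0, 0.1176, 1, 0.43, -0.44, 0, 0, 0, 0.1176, 1, 0.43, -0.44, 0, 0, 0, 0.1176, 1, 0.43, -0.44, 0, 0, 0, 0.1176, 1, 0.43, -0.44, 0, 0, 0, 0.1176, 1, 0.43, -0.44, 0, 0, 0, 0.1176, 1, 0.43, -0.44, 0, 0, 0, 0.1176, 1, 0.43, -0.44, 0, 0, 0, 0.1176, 1, 0.43, -0.44, 0, 0, 0, 0.1176, 1, 0.43, -0.44, 0, 0, 0, 0.1176, 1, 0, 0, 0, 0, 0, 0, 1, 0, 0, 0, 0, 0, 0, 1]'

```text
clock: 9.55
eef_pos: [467.4, 59.2, 22.9]
eef_rot: [3.142, 0.0, -2.952]
wrist_force: [-0.5, 0.8, -1.6]
finger_gap: 9.6
finger_force: 45.0
```

```bash
python3 - <<'E'
from h import *
a=grab('wrist'); b=grab('scene')
cv2.imwrite('pics/chk.png',np.hstack([cv2.resize(a[0],(400,300)),b[0][180:330,150:350].repeat(2,0).repeat(2,1)]))
print(manip.read_state()['eef_pos'],a[1][20:60,230:270].mean())
C=cloud(a[2],a[1])
P=C[(C[...,2]>8)&(C[...,2]<80)&(abs(C[...,1]-50)<60)&(C[...,0]<445)&(C[...,0]>300)]
b=P[:,0]//15*15
for x in np.unique(b): s=P[b==x]; print(x,len(s),s[:,1].mean().round(1),np.percentile(s[:,2],[50,95]).round(1))
E
```

```text
[467.08195952  59.26731262  22.8858538 ] 137.60945
345.0 486 36.9 [50.8 52.1]
360.0 1420 38.1 [50.9 52.2]
375.0 1320 40.9 [50.9 52.1]
390.0 1234 43.7 [51.  52.2]
405.0 1164 46.8 [51.  52.1]
420.0 668 49.2 [40.1 51.5]
435.0 416 51.9 [39.2 40.3]
```

The handle top reads a constant ~51 mm, so the key is level with its underside ~11 mm up. I'll lower it 11 mm and release.

jog_arm --rows '[0, 0, -0.6, 0, 0, 0, 1, 0, 0, -0.3, 0, 0, 0, 1, 0, 0, -0.2, 0, 0, 0, 1, 0, 0, 0, 0, 0, 0, 1, 0, 0, 0, 0, 0, 0, 1, 0, 0, 0, 0, 0, 0, 0.8, 0, 0, 0, 0, 0, 0, 0.7, 0, 0, 0, 0, 0, 0, 0.5, 0, 0, 0, 0, 0, 0, 0.4, 0, 0, 0, 0, 0, 0, 0.3, 0, 0, 0, 0, 0, 0, 0.3, 0, 0, 0, 0, 0, 0, 0.3, 0, 0, 0, 0, 0, 0, 0.3, 0, 0, 0, 0, 0, 0, 0.3, 0, 0, 2, 0, 0, 0, 0.3, 0, 0, 3.5, 0, 0, 0, 0.3, 0, 0, 3.5, 0, 0, 0, 0.3, 0, 0, 0, 0, 0, 0, 0.3]'

```text
clock: 11.15
eef_pos: [469.8, 59.0, 107.6]
eef_rot: [-3.14, 0.008, -2.949]
wrist_force: [0.4, 0.5, 1.2]
finger_gap: 65.6
finger_force: 0.0
```

jog_arm --rows '[-0.39, -0.077, 0, 0, 0, -0.121, 0.3, -0.39, -0.077, 0, 0, 0, -0.121, 0.3, -0.39, -0.077, 0, 0, 0, -0.121, 0.3, -0.39, -0.077, 0, 0, 0, -0.121, 0.3, -0.39, -0.077, 0, 0, 0, -0.121, 0.3, -0.39, -0.077, 0, 0, 0, -0.121, 0.3, -0.39, -0.077, 0, 0, 0, -0.121, 0.3, -0.39, -0.077, 0, 0, 0, -0.121, 0.3, -0.39, -0.077, 0, 0, 0, -0.121, 0.3, -0.39, -0.077, 0, 0, 0, -0.121, 0.3, -0.39, -0.077, 0, 0, 0, -0.121, 0.3, -0.39, -0.077, 0, 0, 0, -0.121, 0.3, -0.39, -0.077, 0, 0, 0, -0.121, 0.3]'

```text
clock: 12.23
eef_pos: [416.3, 48.7, 101.6]
eef_rot: [-3.141, 0.0, 1.756]
wrist_force: [-0.1, 0.4, 0.2]
finger_gap: 66.0
finger_force: 0.0
```

jog_arm --rows '[-0.39, -0.077, 0, 0, 0, -0.121, 0.3, -0.39, -0.077, 0, 0, 0, -0.121, 0.3, -0.39, -0.077, 0, 0, 0, -0.121, 0.3, -0.39, -0.077, 0, 0, 0, -0.121, 0.3, -0.39, -0.077, 0, 0, 0, -0.121, 0.3, -0.39, -0.077, 0, 0, 0, -0.121, 0.3, -0.39, -0.077, 0, 0, 0, -0.121, 0.3, -0.39, -0.077, 0, 0, 0, -0.121, 0.3, -0.39, -0.077, 0, 0, 0, -0.121, 0.3, -0.39, -0.077, 0, 0, 0, -0.121, 0.3, -0.39, -0.077, 0, 0, 0, -0.121, 0.3, -0.39, -0.077, 0, 0, 0, -0.121, 0.3, -0.39, -0.077, 0, 0, 0, -0.121, 0.3, 0, 0, 0, 0, 0, 0, 0.3, 0, 0, 0, 0, 0, 0, 0.3]'

```text
clock: 13.48
eef_pos: [365.8, 38.8, 101.8]
eef_rot: [3.142, -0.0, 0.192]
wrist_force: [1.5, -0.3, -0.8]
finger_gap: 65.9
finger_force: 0.0
```

```bash
python3 - <<'E'
from h import *
import pickle
a=grab('wrist'); pickle.dump(a,open('w_re.pkl','wb')); im,d,m=a
cv2.imwrite('pics/w_re.png',im); st=manip.read_state(); print(st['clock'],st['eef_pos'],st['eef_rot'])
C=cloud(m,d)
P=C[(C[...,2]>15)&(C[...,2]<60)&(abs(C[...,1]-C[...,0]*.19+32)<25)&(C[...,0]>340)&(C[...,0]<500)]
b=P[:,0]//8*8
for x in np.unique(b): s=P[b==x]; print(x,len(s),s[:,1].mean().round(1),np.percentile(s[:,2],[50,95]).round(1))
E
```

```text
13.5333 [366.00045888  38.78268505 101.89432255] [ 3.14156436e+00 -2.13835472e-04  1.92927956e-01]
336.0 96 32.9 [40.  41.2]
344.0 197 34.1 [40.1 41.3]
352.0 204 35.5 [40.1 41.3]
360.0 209 37.3 [40.1 41.3]
368.0 215 38.7 [40.1 41.2]
376.0 209 40.3 [40.1 41.1]
384.0 214 42.1 [40.2 41.4]
392.0 233 43.4 [40.1 41.4]
400.0 226 45.3 [40.1 41.2]
408.0 241 46.7 [39.9 41.3]
416.0 233 48.2 [39.9 41.3]
424.0 168 49.9 [28.3 29.5]
432.0 164 51.7 [28.3 29.3]
440.0 167 53.2 [28.1 29.3]
448.0 168 54.7 [28.3 29.3]
456.0 171 56.4 [28.1 29.4]
464.0 172 57.9 [28.2 29.5]
472.0 128 58.8 [28.3 29.7]
480.0 90 61.0 [16.7 17.8]
488.0 93 62.5 [16.5 17.9]
496.0 48 63.7 [16.7 17.9]
```

View pics/w_re.png

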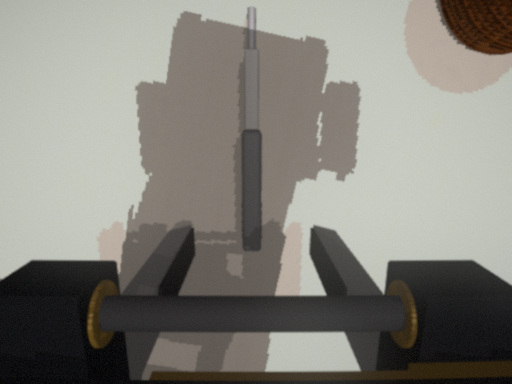

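The key stands upright on the table, with its top at 40 mm and 28 mm and its pin tip at pixel (251,8). I'll regrasp by the handle, slightly high so the gripper body stays above the pot.

jog_arm --rows '[0, -0.1, -2, 0, 0, 0.002, 0.3, 0, 0, -2.4, 0, 0, 0, 0.3, 0, 0, -2, 0, 0, 0, 0.3, 0, 0, -1.4, 0, 0, 0, 0.3, 0, 0, -0.6, 0, 0, 0, 0.3, 0, 0, 0, 0, 0, 0, 0.3, 0, 0, 0, 0, 0, 0, 1, 0, 0, 0, 0, 0, 0, 1, 0, 0, 0, 0, 0, 0, 1, 0, 0, 0, 0, 0, 0, 1, 0, 0, 0, 0, 0, 0, 1, 0, 0, 0, 0, 0, 0, 1, 0, 0, 0, 0, 0, 0, 1, 0, 0, 0, 0, 0, 0, 1, 0, 0, 0, 0, 0, 0, 1, 0, 0, 0, 0, 0, 0, 1]'

```text
clock: 14.87
eef_pos: [365.9, 37.8, 18.0]
eef_rot: [-3.142, -0.0, 0.191]
wrist_force: [-0.7, -0.1, 2.1]
finger_gap: 13.7
finger_force: 45.0
```

jog_arm --rows '[0, 0, 0.7, 0, 0, 0, 1, 0, 0, 0.7, 0, 0, 0, 1, 0, 0, 0.8, 0, 0, 0, 1, 0, 0, 0, 0, 0, 0, 1, 0, 0, 0, 0, 0, 0, 1, 0, 0, 0, 0, 0, 0, 1]'

```text
clock: 15.37
eef_pos: [365.8, 37.8, 40.0]
eef_rot: [3.142, -0.0, 0.191]
wrist_force: [-0.1, 0.6, -0.9]
finger_gap: 13.6
finger_force: 45.0
```

```bash
cat > keymeas.py <<'E'
from h import *
import pickle
a=grab('wrist'); pickle.dump(a,open('w_g.pkl','wb')); im,d,m=a
st=manip.read_state(); p=st['eef_pos']; yw=st['eef_rot'][2]; print(st['clock'],p.round(1),st['eef_rot'].round(4))
C=cloud(m,d); R=np.array([[np.cos(yw),np.sin(yw)],[-np.sin(yw),np.cos(yw)]])
L=(C[...,:2]-p[:2])@R.T; z=C[...,2]-p[2]   # tool-aligned: x ahead, y left
sel=(abs(L[...,1])<14)&(L[...,0]>15)&(L[...,0]<150)&(z<26)&(z>-14)
for x in range(16,152,8):
    s=sel&(abs(L[...,0]-x)<4)
    if s.sum()>5: print(x,s.sum(),L[s][:,1].mean().round(2),np.percentile(z[s],[50,90]).round(1))
print('max x (tip)',np.sort(L[sel][:,0])[-5:])
E
python3 keymeas.py; python3 -c "
from h import *; import pickle
im,d,m=pickle.load(open('w_box.pkl','rb')); C=cloud(m,d); P=C[(abs(C[...,0]-564)<60)&(abs(C[...,1]+104)<60)&(C[...,2]>30)]; print('pot top',np.percentile(P[:,2],[90,98,99.5]),P[P[:,2]>100][:,1].max())"
```

```text
15.4167 [365.7  37.8  39.9] [-3.1416e+00  1.0000e-04  1.9060e-01]
16 290 -1.41 [22.2 23.1]
24 494 -1.6 [22.2 23.1]
32 503 -1.56 [22.2 23.1]
40 534 -1.49 [22.2 23.1]
48 543 -1.38 [22.2 23.1]
56 558 -1.33 [21.9 22.9]
64 356 -1.32 [10.3 11.1]
72 375 -1.31 [10.3 11.2]
80 376 -1.32 [10.3 11.2]
88 394 -1.11 [10.2 11.2]
96 412 -1.07 [10.4 11.3]
104 417 -1.07 [10.3 11.1]
112 329 -1.17 [10.3 11.1]
120 112 -1.14 [-1.3 -0.4]
max x (tip) [121.47292963 121.67727156 121.86092901 121.90124518 121.90831321]
pot top [110.65169013 112.22168682 112.85115547] -64.65183910824932
```

jog_arm --rows '[0, 0, 3.0, 0, 0, 0, 1, 0, 0, 3.5, 0, 0, 0, 1, 2.7, -0.5, 2.7, 0, 0, 0, 1, 2.7, -0.5, 2.7, 0, 0, 0, 1, 2.7, -0.5, 2.7, 0, 0, 0, 1, 2.7, -0.5, 2.7, 0, 0, 0, 1, 2.7, -0.5, 0, 0, 0, 0, 1, 2.7, -0.5, 0, 0, 0, 0, 1, 0, 0, 0, 0, 0, 0, 1, 0, 0, 0, 0, 0, 0, 1, 0, 0, 0, 0, 0, 0, 1]'

```text
clock: 16.33
eef_pos: [527.2, 7.9, 212.2]
eef_rot: [-3.141, 0.002, 0.191]
wrist_force: [-0.3, -0.4, -1.3]
finger_gap: 13.8
finger_force: 45.0
```

```bash
python3 - <<'E'
from h import *
import pickle
a=grab('wrist'); pickle.dump(a,open('w_box2.pkl','wb')); im,d,m=a; st=manip.read_state(); p=st['eef_pos']; print(st['clock'],p,st['eef_rot'])
cv2.imwrite('pics/w_box2.png',cv2.resize(im[0:200,150:350],(600,600),interpolation=cv2.INTER_CUBIC))
def fins(f):
    im,d,m=pickle.load(open(f,'rb')); C=cloud(m,d); u=np.array([np.cos(.194),np.sin(.194)]); n=np.array([-u[1],u[0]])
    L=(C[...,:2]-np.array([724.6,46]))@np.c_[u,n]
    s=(abs(C[...,2]-62)<4)&(abs(L[...,1])<35)&(L[...,0]>-115)&(L[...,0]<-45)
    for k in (-1,1):
        q=s&(k*L[...,1]>0); y=L[q]; c=np.polyfit(y[:,0],y[:,1],1); print(f,k,q.sum(),'mid at -70:',np.polyval(c,-70),'slope',c[0],'xmin',np.percentile(y[:,0],[1,3]))
    t=(abs(C[...,2]-80)<4)&(abs(L[...,1])<70)&(abs(L[...,0])<60); y=L[t]; print('box top',np.percentile(y,[.5,99.5],axis=0))
fins('w_box.pkl'); fins('w_box2.pkl')
E
```

```text
16.3833 [527.13440117   7.92010603 212.57375593] [-3.14135356e+00  9.16750515e-04  1.90735477e-01]
w_box.pkl -1 403 mid at -70: -17.523172601326994 slope 0.0006678462957352243 xmin [-98.45931737 -97.44228129]
w_box.pkl 1 406 mid at -70: 15.283768197038711 slope 0.002005735837763804 xmin [-98.83806133 -97.67881421]
box top [[-39.24242825 -55.32726031]
 [ 38.40369681  53.15517597]]
w_box2.pkl -1 501 mid at -70: -16.905337583857754 slope -0.01451773568719293 xmin [-98.48712189 -97.50015898]
w_box2.pkl 1 482 mid at -70: 15.668673093320708 slope -0.018053361870369135 xmin [-98.89871471 -97.51853172]
box top [[-40.06353214 -54.52365508]
 [-38.01038424  53.81352048]]
```

View pics/w_box2.png

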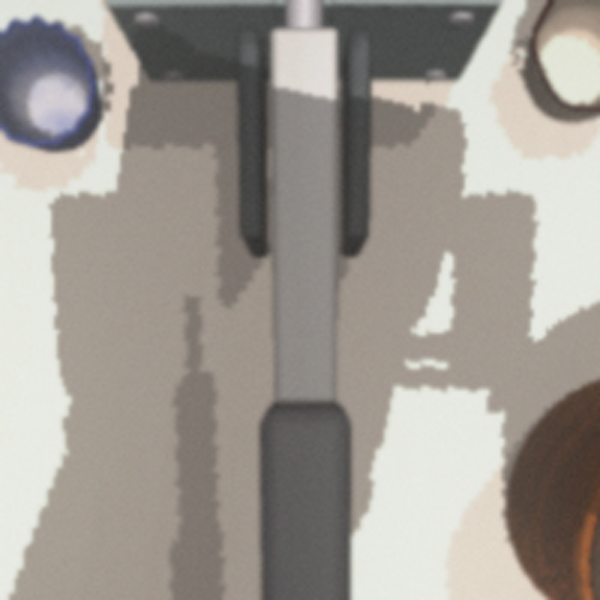

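The fins lie symmetrically on both sides of the blade (columns ~250 and ~355 of the crop), so the line is right to about 1 mm. I'll back off, lower to pressing height, and advance to the recess mouth.

jog_arm --rows '[-2.6, -0.6, 0, 0, 0, 0, 1, -2.6, -0.6, 0, 0, 0, 0, 1, 0, 0, 0, 0, 0, 0, 1, 0, 0, -3.5, 0, 0, 0, 1, 0, 0, -3.5, 0, 0, 0, 1, 0, 0, -3.5, 0, 0, 0, 1, 0, 0, -3.5, 0, 0, 0, 1, 0, 0, -2.3, 0, 0, 0, 1, 0, 0, -1.0, 0, 0, 0, 1, 0, 0, 0, 0, 0, 0, 1, 0, 0, 0, 0, 0, 0, 1, 0, 0, 0, 0, 0, 0, 1]'

```text
clock: 17.38
eef_pos: [476.8, -4.2, 41.6]
eef_rot: [3.141, -0.003, 0.191]
wrist_force: [-0.4, 0.6, -1.5]
finger_gap: 13.7
finger_force: 45.0
```

```bash
cat > tgt.py <<'E'
from h import *
st=manip.read_state(); p=st['eef_pos']; u=np.array([np.cos(.194),np.sin(.194)]); n=np.array([-u[1],u[0]])
q=p[:2]-[724.77,45.15]; print(st['clock'],p.round(2),st['eef_rot'].round(4),st['wrist_force'].round(2),'TCP in box x,y',(q@u).round(2),(q@n).round(2))
E
python3 tgt.py
```

```text
17.3833 [476.76  -4.22  41.64] [ 3.1409e+00 -2.5000e-03  1.9070e-01] [-0.45  0.56 -1.51] TCP in box x,y -252.87 -0.63
```

jog_arm --rows '[0, 0.05, 0, 0, 0, 0, 1, 1.37, 0.27, 0, 0, 0, 0, 1, 1.37, 0.27, 0, 0, 0, 0, 1, 1.37, 0.27, 0, 0, 0, 0, 1, 1.37, 0.27, 0, 0, 0, 0, 1, 1.0, 0.2, 0, 0, 0, 0, 1, 0, 0, 0, 0, 0, 0, 1, 0, 0, 0, 0, 0, 0, 1, 0, 0, 0, 0, 0, 0, 1]'

```text
clock: 18.13
eef_pos: [540.2, 9.0, 40.3]
eef_rot: [3.142, -0.0, 0.191]
wrist_force: [-0.3, -0.8, -1.5]
finger_gap: 13.8
finger_force: 45.0
```

```bash
python3 tgt.py; python3 - <<'E'
from h import *
import pickle
a=grab('wrist'); t=grab('top'); s=grab('scene'); pickle.dump((a,t,s),open('press.pkl','wb'))
tt=cv2.resize(t[0][120:200,210:310],(500,400),interpolation=cv2.INTER_CUBIC)
w=cv2.resize(a[0][0:200,180:330],(300,400))
cv2.imwrite('pics/press.png',np.hstack([w,tt]))
E
```

```text
18.1333 [540.19   9.    40.32] [ 3.1415e+00 -2.0000e-04  1.9060e-01] [-0.28 -0.79 -1.46] TCP in box x,y -188.09 0.11
```

View pics/press.png

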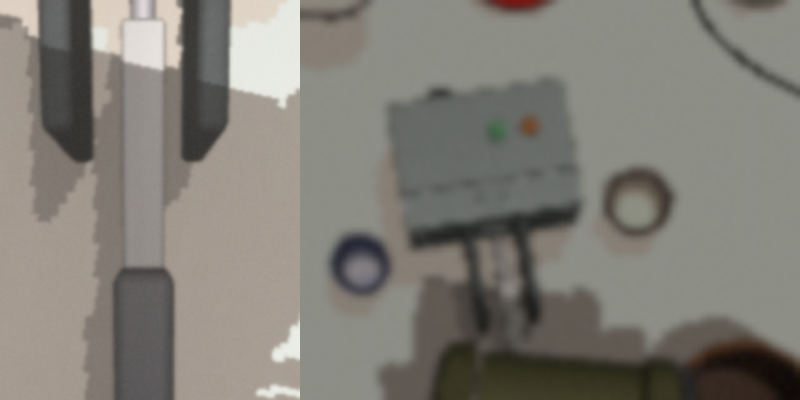

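The wrist crop shows the blade (columns 122–163) between the fins' inner faces (93 and 183), so it sits ~1 mm right of centre. The top view shows the pin entering the box front. I'll shift 1 mm left and press.

jog_arm --rows '[0, 0.1, 0, 0, 0, 0, 1, 0.4, 0.08, 0, 0, 0, 0, 1, 0.4, 0.08, 0, 0, 0, 0, 1, 0.3, 0.06, 0, 0, 0, 0, 1, 0.2, 0.04, 0, 0, 0, 0, 1, 0, 0, 0, 0, 0, 0, 1, 0, 0, 0, 0, 0, 0, 1]'

```text
clock: 18.87
eef_pos: [553.6, 12.7, 39.8]
eef_rot: [-3.142, 0.0, 0.191]
wrist_force: [-0.8, -0.6, 0.4]
finger_gap: 13.8
finger_force: 45.0
```

```bash
python3 tgt.py
```

```text
18.8667 [553.57  12.67  39.85] [-3.1416e+00  4.0000e-04  1.9070e-01] [-0.84 -0.58  0.38] TCP in box x,y -174.25 1.14
```

jog_arm --rows '[0.2, 0.04, 0, 0, 0, 0, 1, 0.15, 0.03, 0, 0, 0, 0, 1, 0, 0, 0, 0, 0, 0, 1, 0, 0, 0, 0, 0, 0, 1]'

```text
clock: 19.2
eef_pos: [557.0, 13.4, 39.9]
eef_rot: [-3.142, 0.0, 0.191]
wrist_force: [-3.8, -0.5, 0.3]
finger_gap: 13.7
finger_force: 45.0
```

jog_arm --rows '[0.15, 0.03, 0, 0, 0, 0, 1, 0, 0, 0, 0, 0, 0, 1, 0, 0, 0, 0, 0, 0, 1]'

```text
clock: 19.45
eef_pos: [558.2, 13.6, 39.8]
eef_rot: [-3.141, 0.001, 0.191]
wrist_force: [-7.6, -1.6, 1.2]
finger_gap: 13.5
finger_force: 45.0
```

jog_arm --rows '[0.1, 0.02, 0, 0, 0, 0, 1, 0, 0, 0, 0, 0, 0, 1, 0, 0, 0, 0, 0, 0, 1]'

```text
clock: 19.7
eef_pos: [558.4, 13.7, 39.6]
eef_rot: [-3.141, 0.003, 0.191]
wrist_force: [-13.2, -2.1, 4.5]
finger_gap: 13.6
finger_force: 45.0
```

Stopped at the expected depth, with the force above the spring's 4 N. I'll hold, then withdraw.

jog_arm --rows '[0, 0, 0, 0, 0, 0, 1, 0, 0, 0, 0, 0, 0, 1, 0, 0, 0, 0, 0, 0, 1, 0, 0, 0, 0, 0, 0, 1, 0, 0, 0, 0, 0, 0, 1, 0, 0, 0, 0, 0, 0, 1]'

```text
clock: 20.2
eef_pos: [558.4, 13.7, 39.6]
eef_rot: [-3.141, 0.003, 0.191]
wrist_force: [-12.3, -2.3, 3.9]
finger_gap: 13.6
finger_force: 45.0
```

jog_arm --rows '[-0.5, -0.1, 0, 0, 0, 0, 1, -1.4, -0.28, 0, 0, 0, 0, 1, -2.0, -0.4, 0, 0, 0, 0, 1, -2.0, -0.4, 0, 0, 0, 0, 1, -2.0, -0.4, 0, 0, 0, 0, 1, -2.0, -0.4, 0, 0, 0, 0, 1, 0, 0, 2.5, 0, 0, 0, 1, 0, 0, 3.5, 0, 0, 0, 1, 0, 0, 3.5, 0, 0, 0, 1, 0, 0, 3.5, 0, 0, 0, 1, 0, 0, 3.5, 0, 0, 0, 1, 0, 0, 0, 0, 0, 0, 1, 0, 0, 0, 0, 0, 0, 1]'

```text
clock: 21.28
eef_pos: [461.5, -5.9, 206.5]
eef_rot: [3.14, -0.004, 0.191]
wrist_force: [0.8, -0.0, -1.9]
finger_gap: 13.8
finger_force: 45.0
```

```bash
python3 keymeas.py
```

```text
21.3333 [460.7  -5.9 204.8] [ 3.1414e+00 -1.0000e-03  1.9060e-01]
16 292 -1.55 [23.8 24.7]
24 495 -1.76 [23.9 24.7]
32 503 -1.8 [23.9 24.8]
40 512 -1.72 [23.8 24.8]
48 545 -1.52 [23.9 24.8]
56 578 -1.54 [23.6 24.7]
64 356 -1.5 [12.1 13. ]
72 357 -1.46 [12.1 13. ]
80 379 -1.48 [12.1 12.9]
88 392 -1.49 [12.2 13.1]
96 418 -1.39 [12.2 13.1]
104 438 -1.5 [12.2 13.1]
112 375 -1.44 [12.2 13.2]
120 115 -1.46 [0.7 1.9]
max x (tip) [122.16125501 122.22795566 122.47004877 122.5828036  122.77095144]
```

jog_arm --rows '[-0.99, -3.4, 0, 0, 0, -0.1, 1, -0.99, -3.4, 0, 0, 0, -0.1, 1, -0.99, -3.4, 0, 0, 0, -0.1, 1, -0.99, -3.4, 0, 0, 0, -0.1, 1, -0.99, -3.4, 0, 0, 0, -0.1, 1, -0.99, -3.4, 0, 0, 0, -0.1, 1, -0.99, -3.4, 0, 0, 0, -0.1, 1, -0.99, -3.4, 0, 0, 0, -0.1, 1, 0, 0, 0, 0, 0, 0, 1, 0, 0, 0, 0, 0, 0, 1, 0, 0, 0, 0, 0, 0, 1, 0, 0, 0, 0, 0, 0, 1]'

```text
clock: 22.33
eef_pos: [381.6, -277.0, 204.2]
eef_rot: [-3.141, 0.001, -0.607]
wrist_force: [-0.5, -0.0, -2.1]
finger_gap: 13.9
finger_force: 45.0
```

```bash
python3 - <<'E'
from h import *
import pickle
a=grab('wrist'); pickle.dump(a,open('w_rack3.pkl','wb')); im,d,m=a; st=manip.read_state(); print(st['clock'],st['eef_pos'],st['eef_rot'])
cv2.imwrite('pics/w_rack3.png',cv2.resize(im[0:240,130:370],(600,600),interpolation=cv2.INTER_CUBIC))
u=np.array([np.cos(-.6),np.sin(-.6)]); n=np.array([-u[1],u[0]])
for f in ('w_rack.pkl','w_rack2.pkl','w_rack3.pkl'):
    im,d,m=pickle.load(open(f,'rb')); C=cloud(m,d); L=(C[...,:2]-np.array([471.3,-323.1]))@np.c_[u,n]
    print(f)
    for k,nm in zip((-52,-26,0,26,52),range(5)):
        s=(abs(C[...,2]-40)<4)&(abs(L[...,1]-k)<7)&(abs(L[...,0])<75); y=L[s]
        if len(y)<50: print(nm,len(y)); continue
        c=np.polyfit(y[:,0],y[:,1],1); print(nm,len(y),'y0',np.polyval(c,0).round(2),'slope',c[0].round(4),'x range',np.percentile(y[:,0],[1,99]).round(1))
    hsv=cv2.cvtColor(im,cv2.COLOR_BGR2HSV); br=(hsv[...,0]<20)&(hsv[...,1]>120)&(abs(C[...,2]-50)<4)&(abs(L[...,0])<60)&(abs(L[...,1])<60)
    for k in (-39,-13,13,39):
        s=br&(abs(L[...,1]-k)<11); y=L[s]; print('board',k,len(y),y.mean(0).round(1) if len(y) else '', np.polyfit(y[:,0],y[:,1],1)[0].round(4) if len(y)>50 else '')
E
```

```text
22.3833 [ 381.7161158  -276.94506534  204.48086521] [-3.14142704e+00  7.54082591e-04 -6.07252799e-01]
w_rack.pkl
0 476 y0 -51.76 slope 0.0119 x range [-64.   34.1]
1 539 y0 -27.16 slope -0.0025 x range [-64.1  34.9]
2 473 y0 -0.55 slope -0.003 x range [-63.9  34.2]
3 447 y0 25.62 slope 0.0073 x range [-64.1  34.7]
4 478 y0 51.1 slope 0.0045 x range [-64.1  34.4]
board -39 966 [-13.1 -38.7] 0.0012
board -13 0  
board 13 911 [-11.1  12.7] 0.0003
board 39 953 [-11.6  38. ] -0.0088
w_rack2.pkl
0 747 y0 -52.18 slope -0.0057 x range [-63.1  63. ]
1 818 y0 -27.09 slope 0.0028 x range [-62.8  62.6]
2 716 y0 -0.69 slope 0.0015 x range [-63.2  63. ]
3 849 y0 25.9 slope 0.0011 x range [-62.9  62.8]
4 743 y0 50.94 slope 0.0012 x range [-63.5  62.3]
board -39 1486 [ -2.5 -38.9] 0.0043
board -13 0  
board 13 1494 [-3.3 12.6] 0.0026
board 39 1602 [-3.5 37.9] 0.0021
w_rack3.pkl
0 908 y0 -52.0 slope -0.0017 x range [-63.   62.8]
1 589 y0 -27.54 slope 0.0036 x range [-49.   62.5]
2 835 y0 0.16 slope -0.0088 x range [-57.7  63.1]
3 1022 y0 25.92 slope -0.0042 x range [-63.2  62.3]
4 909 y0 51.0 slope 0.0079 x range [-63.2  62.9]
board -39 1264 [ 18.  -39.2] 0.0034
board -13 0  
board 13 1659 [-2.8 11.7] -0.0162
board 39 1819 [ 1.7 37.9] 0.0032
```

View pics/w_rack3.png

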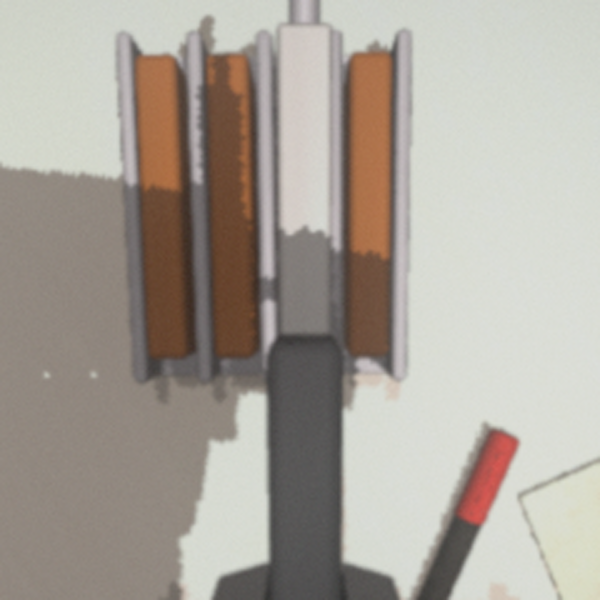

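The wrist view and wall fits agree with the first rack measurement to within 0.5 mm. The free slot is directly under the key, in line with it. I'll move over the placing point and hover just above.

jog_arm --rows '[0.8, -0.61, 0, 0, 0, 0.005, 1, 0.8, -0.61, 0, 0, 0, 0, 1, 0, 0, -3.5, 0, 0, 0, 1, 0, 0, -3.5, 0, 0, 0, 1, 0, 0, -3.0, 0, 0, 0, 1, 0, 0, -2.0, 0, 0, 0, 1, 0, 0, -1.0, 0, 0, 0, 1, 0, 0, 0, 0, 0, 0, 1, 0, 0, 0, 0, 0, 0, 1, 0, 0, 0, 0, 0, 0, 1, 0, 0, 0, 0, 0, 0, 1]'

```text
clock: 23.3
eef_pos: [398.1, -290.5, 76.4]
eef_rot: [3.141, -0.002, -0.604]
wrist_force: [-0.1, 0.1, -0.5]
finger_gap: 13.9
finger_force: 45.0
```

```bash
cat > rk.py <<'E'
from h import *
st=manip.read_state(); p=st['eef_pos']; u=np.array([np.cos(-.599),np.sin(-.599)]); n=np.array([-u[1],u[0]]); q=p[:2]-[463.6,-334.3]
print(st['clock'],p.round(2),st['eef_rot'].round(4),st['wrist_force'].round(1),'TCP in slot',(q@u).round(2),(q@n).round(2))
E
python3 rk.py; python3 - <<'E'
from h import *
im,d,m=grab('wrist'); g=cv2.cvtColor(im,cv2.COLOR_BGR2GRAY)
C=cloud(m,d); u=np.array([np.cos(-.599),np.sin(-.599)]); n=np.array([-u[1],u[0]]); L=(C[...,:2]-[463.6,-334.3])@np.c_[u,n]
for nm,lo,hi,zc in (('wallL',6,20,40),('wallR',-20,-6,40)):
    s=(abs(C[...,2]-zc)<3)&(L[...,1]>lo)&(L[...,1]<hi)&(L[...,0]>-40)&(L[...,0]<30); print(nm,s.sum(),L[s][:,1].mean())
s=(abs(L[...,1])<8)&(C[...,2]>75)&(C[...,2]<92)&(L[...,0]>-15); print('blade',s.sum(),L[s][:,1].mean(),np.polyfit(L[s][:,0],L[s][:,1],1)[0],'z',np.median(C[s][:,2]))
cv2.imwrite('pics/hover.png',cv2.resize(im[0:260,150:350],(460,598),interpolation=cv2.INTER_CUBIC))
E
```

```text
23.3 [ 398.1  -290.51   76.36] [ 3.1414e+00 -2.4000e-03 -6.0410e-01] [-0.1  0.1 -0.5] TCP in slot -78.78 -0.76
wallL 1280 13.666027847751177
wallR 1112 -13.164313885118913
blade 2646 -2.8977611431794923 -0.004161195169954495 z 86.6831814076266
```

View pics/hover.png

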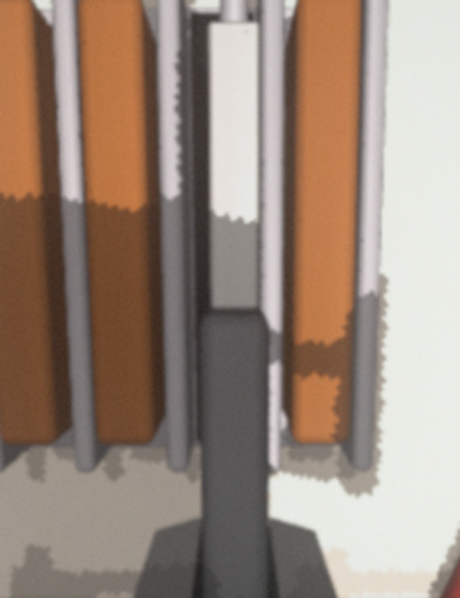

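The hover crop shows the blade (columns 210–260) a little right of the slot centre (walls at 178 and 272), by ~2 mm. I'll shift left 2 mm and enter slightly, then compare at equal depth by numbers.

jog_arm --rows '[0.113, 0.165, 0, 0, 0, 0.003, 1, 0, 0, 0, 0, 0, 0, 1, 0, 0, -1.0, 0, 0, 0, 1, 0, 0, -0.7, 0, 0, 0, 1, 0, 0, -0.4, 0, 0, 0, 1, 0, 0, 0, 0, 0, 0, 1, 0, 0, 0, 0, 0, 0, 1, 0, 0, 0, 0, 0, 0, 1]'

```text
clock: 24.02
eef_pos: [398.6, -288.6, 54.0]
eef_rot: [3.142, -0.0, -0.601]
wrist_force: [-0.4, -0.3, -1.8]
finger_gap: 14.1
finger_force: 45.0
```

```bash
cat > cmp.py <<'E'
from h import *
im,d,m=grab('wrist')
C=cloud(m,d); u=np.array([np.cos(-.599),np.sin(-.599)]); n=np.array([-u[1],u[0]]); L=(C[...,:2]-[463.6,-334.3])@np.c_[u,n]
zb=manip.read_state()['eef_pos'][2]+10
for nm,k,zc in (('w0',39,40),('w1',13,40),('w2',-13,40),('w-1',-39+26-26,40)):
    s=(abs(C[...,2]-zc)<3)&(abs(L[...,1]-k)<6)&(L[...,0]>-10)&(L[...,0]<30); y=L[s][:,1]; print(nm,s.sum(),y.mean().round(2),np.percentile(y,[2,98]).round(1))
s=(abs(L[...,1])<9)&(abs(C[...,2]-zb)<4)&(L[...,0]>-10)&(L[...,0]<30); y=L[s]; print('blade',len(y),y[:,1].mean().round(2),np.percentile(y[:,1],[2,98]).round(1),np.polyfit(y[:,0],y[:,1],1)[0].round(4),np.median(C[s][:,2]).round(1))
E
python3 rk.py; python3 cmp.py
```

```text
24.0167 [ 398.62 -288.57   53.99] [ 3.1416 -0.     -0.6014] [-0.4 -0.3 -1.8] TCP in slot -79.45 1.14
w0 1139 39.86 [36.1 44.5]
w1 965 13.61 [10.3 18.4]
w2 982 -12.89 [-17.7  -9.7]
w-1 921 -38.39 [-41.5 -35.7]
blade 1990 -0.75 [-5.4  4. ] -0.0023 64.1
```

jog_arm --rows '[0.045, 0.066, 0, 0, 0, 0, 1, 0, 0, -0.8, 0, 0, 0, 1, 0, 0, -0.7, 0, 0, 0, 1, 0, 0, -0.6, 0, 0, 0, 1, 0, 0, -0.4, 0, 0, 0, 1, 0, 0, -0.2, 0, 0, 0, 1, 0, 0, 0, 0, 0, 0, 1, 0, 0, 0, 0, 0, 0, 1]'

```text
clock: 24.73
eef_pos: [399.0, -287.9, 26.9]
eef_rot: [3.142, 0.0, -0.601]
wrist_force: [-1.2, -0.4, -2.0]
finger_gap: 13.4
finger_force: 45.0
```

```bash
python3 rk.py; python3 cmp.py
```

```text
24.7333 [ 399.05 -287.85   26.86] [ 3.1416  0.     -0.6014] [-1.2 -0.4 -2. ] TCP in slot -79.5 1.96
w0 1556 40.13 [36.4 44.7]
w1 1372 13.66 [10.3 18.3]
w2 1402 -12.99 [-17.7  -9.6]
w-1 1220 -38.33 [-41.4 -35.7]
blade 1992 0.07 [-4.6  4.8] -0.0011 37.0
```

jog_arm --rows '[0, 0, -0.1, 0, 0, 0, 1, 0, 0, 0, 0, 0, 0, 1, 0, 0, 0, 0, 0, 0, 0.85, 0, 0, 0, 0, 0, 0, 0.7, 0, 0, 0, 0, 0, 0, 0.6, 0, 0, 0, 0, 0, 0, 0.5, 0, 0, 0, 0, 0, 0, 0.5, 0, 0, 0, 0, 0, 0, 0.5, 0, 0, 0, 0, 0, 0, 0.5, 0, 0, 2, 0, 0, 0, 0.5, 0, 0, 3.5, 0, 0, 0, 0.5, 0, 0, 3.5, 0, 0, 0, 0.5, 0, 0, 3.5, 0, 0, 0, 0.5, 0, 0, 0, 0, 0, 0, 0.5, 0, 0, 0, 0, 0, 0, 0.5, 0, 0, 0, 0, 0, 0, 0.5]'

```text
clock: 26.12
eef_pos: [398.7, -287.6, 150.1]
eef_rot: [-3.141, 0.001, -0.601]
wrist_force: [-0.7, 1.2, 0.2]
finger_gap: 46.7
finger_force: 0.0
```

```bash
python3 - <<'E'
from h import *
st=manip.read_state(); print(st['clock'],st['eef_pos'],st['finger_gap'])
im,d,m=grab('wrist'); C=cloud(m,d); u=np.array([np.cos(-.599),np.sin(-.599)]); n=np.array([-u[1],u[0]]); L=(C[...,:2]-[463.6,-334.3])@np.c_[u,n]
for nm,x0,x1,z in (('handle',-100,-25,48),('blade',-15,32,36),('pin',38,60,25)):
    s=(abs(L[...,1])<9)&(abs(C[...,2]-z)<4)&(L[...,0]>x0)&(L[...,0]<x1); y=L[s]; print(nm,s.sum(),y.mean(0).round(2),np.polyfit(y[:,0],y[:,1],1)[0].round(4),np.median(C[s][:,2]).round(1))
for k in (13,-13):
    s=(abs(C[...,2]-40)<3)&(abs(L[...,1]-k)<6)&(L[...,0]>-10)&(L[...,0]<30); print(k,L[s][:,1].mean().round(2))
s=(abs(L[...,1])<6)&(abs(C[...,2]-48)<3)&(L[...,0]<0)&(L[...,0]>-130); print('handle x range',np.percentile(L[s][:,0],[1,99]))
b=(abs(C[...,2]-50)<3)&(abs(L[...,0])<60)
for k in (-26,26,52): s=b&(abs(L[...,1]-k)<8); print('board',k,L[s].mean(0).round(1))
t=grab('top')[0]; import pickle; o=pickle.load(open('top.pkl','rb'))[0]
dd=cv2.absdiff(t,o).max(2); 
for nm,(u0,v0) in dict(blue=(347,269),hex=(433,250),pot=(464,318),spray=(285,258),rcup=(207,341)).items():
    x,y=int(u0*.64),int(v0*.64); print(nm,dd[y-12:y+12,x-12:x+12].mean().round(1))
E
```

```text
26.1167 [ 398.69295661 -287.55852038  150.12400607] 46.67684742229178
handle 1432 [-61.41   0.16] 0.005 48.1
blade 716 [ 8.85 -0.04] -0.0021 36.2
pin 199 [49.13  0.3 ] 0.0005 24.7
13 13.76
-13 -12.89
handle x range [-106.66681374  -20.07757065]
board -26 [  2.2 -25.6]
board 26 [ 2.2 26. ]
board 52 [ 2.4 51.6]
blue 7.1
hex 7.2
pot 3.6
spray 8.2
rcup 6.8
```

```bash
python3 -c "
from cell import manip; print(manip.sign_off())"
```

```text
the job is handed in; nothing more can be done
None
```

The job is handed in, with no verdict shown: the reset key was drawn out, stood on edge and regrasped, the button held in about 0.7 s (inferred from force and depth, not read from the joint), and the key left upright on the pad about 20 mm near of centre, at 26 s; I viewed 11 pictures, one over the limit.

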